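# Clear the bottle case, try its lid and hold it open

## Robot

A 6-joint arm with a two-finger parallel gripper is mounted at the origin on the work surface. World frame = base frame: x ahead of the robot, y to its left, z up, the work surface at z = 0. Lengths are in mm, angles in rad, forces in N, time in s.
With the tool pointing down it reaches from about 275 to 750 mm from the base axis. Payload 10.2 kg.
Tool frame: the origin (TCP) lies midway between the tips of the shut fingers; the grasp point (between the pads) lies 19 mm behind it (ctrl.grip_depth is the distance from the TCP to the grasp point, in mm); y points along the fingers, x is the direction in which the jaws open and shut, and the axes are right-handed (so a half turn about y gives the same grasp; the last joint's range is limited). The gripper opens to 85 mm and grips with 20 to 120 N. Pads are 22 mm wide; open, the fingers measure 114 mm over their backs; the gripper's body (76 mm by 85 mm) begins 54 mm behind the grasp point. The pads swing forward as they close: fully open they stand 13 mm farther back than shut.
Start: joints at [1.094, 0.313, 1.498, -0, 1.331, -0.223], TCP at [131.832, 508.184, 202.694] pointing down, gripper open.
Joint ranges: [-2.94, 2.94], [-0.97, 2.17], [0.19, 2.56], [-1.23, 4.37], [0.02, 3.11], [-2.88, 2.88]. Speed limits (rad/s): [2.39, 2.39, 3.01, 3.14, 3.14, 3.14].

## Interface

Orientations are given as a unit quaternion [w, x, y, z].
In Python, from rig import ctrl gives the robot as it stands. The module is installed in compiled form; this text tells all that it offers.
- The arm moves only by the tool drive_tool, never from a script. Its arguments are lists of equal length, an entry for each row: "gripper": the closure, from 0 (fully open) to 1 (shut); "offset": the shift along the tool's x, y, z in m, a list of three; "turn": the turn about the tool's y in degrees. In form: {"gripper": [gripper, ...], "offset": [[tx, ty, tz], ...], "turn": [turn, ...]}. A call has 1 to 20 rows; each row shifts and turns the commanded pose from where the row before left it, along the tool's axes as they then stand; what a row does not reach is not made up. A row lasts 1/12 s, in which the tool goes at most 41.7 mm and 7.16 degrees, less where a joint would pass 70% of its speed; a pose out of reach is approached as far as the arm can. A call is refused whole if a number of a shift passes 0.0417 or a number of a turn 7.16, either way. A call with a gripper value outside its range is refused whole. The fingers move at their own pace and stop on an object; "force" is the grip in N (left out, the last holds). Time passes only in rows, so rows that do not move let the fingers close. It gives the time, the measured TCP pose, the force and the opening at its end, in the units of the state.
- ctrl.sense(): the state, without advancing time (a new reading comes with each control period).
- ctrl.capture(name): name is "scene" or "side" or "wrist"; returns (picture, depth): 420x560x3 uint8, red, green, blue; 420x560 float32, mm along the optical axis (not along the pixel's ray), 0 where there is no reading.
- ctrl.camera_params(name): a dict with "fovy" (degrees; the focal length in pixels is half the picture's height over the tangent of half this angle, whatever the lens; pixels are square), "cx", "cy" (the principal point, pixels), "view" (4x4, takes a point from world to camera coordinates); the wrist camera has in their place "tool_from_camera" (4x4, takes a point from camera to tool coordinates, whose origin is the TCP and whose axes are the tool frame's). Camera axes: x right, y down, z forward; pixel columns grow to the right and rows downward; lengths in mm; the calibration is good to about 2 mm. A picture is of the moment at which its call begins: read the wrist's pose just before it. camera_params takes no time and is no camera call.
- ctrl.finish_job(): hands the job in, once; it reports no verdict.
Trained networks look in the newest picture that a camera, given by its name, has taken for a name from the list of things; names that differ only in an ending like _2 or _b are one class to them, and where a whole thing is asked for, a point or a joint stands for the part that bears it (a point fixed in the world has none). Each returns a list of dicts, best first, with "score" (0 to 1); they miss things now and then, are a little off and sometimes report something else, mostly with a low value. They report only what shows in the picture. A call takes as long as a camera call.
- ctrl.boxes_of(camera, query): "centre" ([x, y, z] in mm, in the coordinates of the camera as it stood for that picture, good to about 4 mm: the middle of the surface that is visible of it).
- ctrl.regions_of(camera, query): "mask" (420x560 bool, what is visible of it).
- ctrl.pinpoint(camera, query): "centre" ([x, y, z] in mm, in the coordinates of the camera as it stood for that picture, good to about 4 mm: a listed point, or the origin of a listed thing).
The state is a dict: "time_s": time; "joints": joint angles; "dq": joint speeds; "tau": joint torques, N m; "eef_pos": TCP position; "ee_rot": TCP orientation; "force": force on the tool from outside, world axes, zero at the start; "wrist_torque": the same for the moment, N m; "grip_width": opening from 0.0 (shut) to 1.0 (fully open).
Only numpy, scipy, OpenCV 4.12 (cv2) and the standard library are available. Lean on these libraries where they do the work, as an engineer would, in place of code of your own. Each camera call takes 0.05 s, during which the arm holds its last target.

## Task

Clear the lid of the wooden bottle case: lay the black marker flat in the long plywood tray and stand the little black bottle upright in the square white tray. Then, with the red catch stud untouched, tug the lid upward by the brass pull on its front edge to learn whether it is caught; if it will not open, let go, slide the stud away from the pull to release it, and take the pull again. Raise the lid by its pull to more than halfway to upright and finish while still holding it there by the pull, leaving the amber bottle, mug and beaker where they stand.

Things in the scene. Friction and masses are not known exactly. Their poses are not given: they have to be found in the camera images.
- case: Wooden case, fixed, 180 (x) x 260 (y) x 80 mm high without lid. Origin: centre of its underside, on the table; x points from its front (pull and catch, facing the robot) to the hinge side, y along its width. The 12 mm lid covers it all, top at 92.5 mm when closed. Catch housing: stands out 45 mm from the front at y -130 to -50 mm, top at 50 mm. A bolt hidden inside may or may not hold the lid.
- lid_angle (a joint): Opening angle of the lid (rad): 0 closed, grows as the front edge rises, stop at 1.4. Free, the lid (about 0.38 kg) falls shut from any angle when let go; lifting it by the pull takes about 2 N. Caught, it has about 0.035 rad of play (7 mm at the pull) and then stops hard; a tug of 6 N tells.
- lid: The lid, 180 x 260 x 12 mm, with its pull. Origin: on the hinge axis, as point lid_hinge; x runs along the lid away from the pull, y along the hinge, z is the normal of its top.
- lid_hinge (a point): Point on the lid's hinge axis, in the middle of the case's rear (+x) upper edge: 90 mm behind the case's origin, 80.5 mm up. The axis is parallel to the case's y.
- lid_pull (a point): Brass pull in the middle of the lid's front edge: crossbar 18 mm thick, 28 mm long along the case's y, on a stem. This point: crossbar centre, 32 mm ahead of the lid's edge, 212 mm from the hinge axis along the lid and 6 mm above it (case frame, closed: x -122, y 0, z 86.5 mm). Free space below. Turns with the lid; pinched on its two ends from above, it can pivot between the pads.
- catch (a joint): Travel of the catch stud (m): always starts at 0 (this says nothing of whether the lid is caught), 0.024 fully released. It slides along the case's -y (away from the pull), takes 1.5 to 3 N, stays where it is left. Past 0.013 it has drawn back the bolt, which stays back. Slide it with the lid down.
- catch_stud (a point): Point on the axis of the upright red catch stud, 12 mm in diameter, which rises from the catch housing (top 50 mm) to 92 mm above the table; this point is 76 mm above the table, 25 mm ahead of the case's front face, at case y -88 mm before it is slid (case frame: x -115 mm). Pinch it from above or push it sideways.
- marker: Black marker with a square barrel 13 x 13 mm, 125 mm long along its x, about 25 g, lying on the lid. Origin: centre of its underside; z up.
- vial: Little round black bottle with a white cap, 28 mm in diameter at the body, 52 mm tall, about 40 g, standing on the lid. Origin: centre of its underside; z up.
- pen_tray: Long plywood tray for markers, fixed, 190 (x) x 100 (y) x 25 mm high, walls and floor 5 mm. Origin: centre of its underside.
- vial_tray: Square white plastic tray for little bottles, fixed, 120 x 120 x 25 mm high, walls and floor 5 mm. Origin: centre of its underside.
- amber_bottle: Bystander: amber bottle, 56 mm in diameter, 115 mm tall; origin at the centre of its underside.
- mug: Bystander: teal mug, 76 mm in diameter, 85 mm tall, handle to its +y; origin at the centre of its underside.
- beaker: Bystander: clear glass beaker, 52 mm in diameter, 70 mm tall; origin at the centre of its underside.

How it is judged (in metres and radians):
On the way, in this order (a step that is already met when the one before it is completed fails the run):
1. the marker lies in the plywood tray and the little bottle stands in the white tray, both let go, the lid still shut and the catch not yet used (x of marker in the frame of pen_tray between -0.05 and 0.05 m and y of marker in the frame of pen_tray between -0.042 and 0.042 m and z of marker in the frame of pen_tray between 0 and 0.022 m and x of vial in the frame of vial_tray between -0.05 and 0.05 m and y of vial in the frame of vial_tray between -0.05 and 0.05 m and z of vial in the frame of vial_tray between 0 and 0.012 m and angle between vial's own z axis and vertical below 0.25 rad and angle between marker's own x axis and vertical above 1.45 rad and contact force between the fingers and vial below 0.1 N and contact force between the fingers and marker below 0.1 N and linear speed of each of vial, marker below 0.03 m/s and value of joint lid_angle below 0.02 rad and value of joint catch below 0.006 m), for 0.2 s.
2. the lid is tugged up by its pull with the catch stud still where it was (value of joint lid_angle above 0.02 rad and value of joint catch below 0.006 m and contact force between the fingers and lid above 0.5 N and distance between the grasp point and lid_pull below 0.04 m), for 0.1 s.
At the end, for the whole second after the job is handed in: Lid still and held above 0.75 rad, fingers bearing on it (over 0.5 N) at its pull (grasp within 40 mm); marker flat inside the plywood tray, little bottle within 0.25 rad of upright inside the white tray, both let go and at rest; amber bottle, mug and beaker within 30 mm of their starts (x of marker in the frame of pen_tray between -0.05 and 0.05 m and y of marker in the frame of pen_tray between -0.042 and 0.042 m and z of marker in the frame of pen_tray between 0 and 0.022 m and x of vial in the frame of vial_tray between -0.05 and 0.05 m and y of vial in the frame of vial_tray between -0.05 and 0.05 m and z of vial in the frame of vial_tray between 0 and 0.012 m and angle between vial's own z axis and vertical below 0.25 rad and angle between marker's own x axis and vertical above 1.45 rad and contact force between the fingers and vial below 0.1 N and contact force between the fingers and marker below 0.1 N and linear speed of each of vial, marker below 0.03 m/s and value of joint lid_angle above 0.75 rad and velocity of joint lid_angle between -0.1 and 0.1 rad/s and contact force between the fingers and lid above 0.5 N and distance between the grasp point and lid_pull below 0.04 m and distance of each of amber_bottle, mug, beaker from where it was at the start of the episode below 0.03 m); the arm keeps its last pose, push and grip.
It fails at once if the amber bottle is knocked over or shoved more than 30 mm (distance of amber_bottle from where it was at the start of the episode above 0.03 m or angle between amber_bottle's own z axis and vertical above 0.4 rad).
It fails at once if the mug is knocked over or shoved more than 30 mm (distance of mug from where it was at the start of the episode above 0.03 m or angle between mug's own z axis and vertical above 0.4 rad).
It fails at once if the beaker is knocked over or shoved more than 30 mm (distance of beaker from where it was at the start of the episode above 0.03 m or angle between beaker's own z axis and vertical above 0.4 rad).
It also fails if it takes over 72 s, if anything falls off the work surface, if the arm or the gripper's body presses on something with over 40 N, if the wrist force passes 120 N, or if a joint passes its speed limit or range.

## Working session

There is one attempt and no reset: what is moved stays moved. The work goes in short steps, Python scripts to look and compute and a tool call to move; the robot and the scene stay as the last step left them, time stands still between calls to the robot, and variables do not carry over. Pictures are saved under pics/ and viewed, and the job is handed in when it is done.

Besides the shell and the picture viewer there is one more tool, called after "Emit:" by a JSON object that holds its "op" and its "data". drive_tool: Moves the arm, as the interface text tells. Its arguments: {"type":"object","properties":{"gripper":{"type":"array","items":{"type":"number"}},"offset":{"type":"array","items":{"type":"array","items":{"type":"number"}}},"turn":{"type":"array","items":{"type":"number"}},"force":{"type":"number"}},"required":["gripper","offset","turn"]}

```bash
mkdir -p pics; ls; cat > h.py <<'E'
import numpy as np, cv2
from rig import ctrl
from scipy.spatial.transform import Rotation as R
def Rq(q): return R.from_quat([q[1],q[2],q[3],q[0]]).as_matrix()
def toworld(cam,p,s=None):
    p=np.append(np.array(p,float),1)
    P=ctrl.camera_params(cam)
    if 'view' in P: return (np.linalg.inv(np.array(P['view']))@p)[:3]
    s=s or ctrl.sense()
    t=(np.array(P['tool_from_camera'])@p)[:3]
    return Rq(s['ee_rot'])@t+np.array(s['eef_pos'])
def cloud(cam,depth,mask=None,s=None):
    P=ctrl.camera_params(cam); f=210/np.tan(np.radians(P['fovy'])/2)
    m=depth>0
    if mask is not None: m&=mask
    v,u=np.nonzero(m); d=depth[v,u]
    pc=np.stack([(u-P['cx'])*d/f,(v-P['cy'])*d/f,d,np.ones_like(d)],1)
    if 'view' in P: return (pc@np.linalg.inv(np.array(P['view'])).T)[:,:3]
    s=s or ctrl.sense()
    t=(pc@np.array(P['tool_from_camera']).T)[:,:3]
    return t@Rq(s['ee_rot']).T+np.array(s['eef_pos'])
def save(name,im): cv2.imwrite('pics/'+name+'.png',im[:,:,::-1])
E
cat > a.py <<'E'
from h import *
s=ctrl.sense(); print({k:np.round(v,3) for k,v in s.items()}); print(np.round(Rq(s['ee_rot']),3), ctrl.grip_depth)
for c in ['scene','side']:
    im,d=ctrl.capture(c); save(c+'0',im); np.save(c+'0.npy',d)
    for n in ['case','lid_hinge','lid_pull','catch_stud','marker','vial','pen_tray','vial_tray','amber_bottle','mug','beaker']:
        r=ctrl.pinpoint(c,n)
        print(c,n,[(np.round(toworld(c,x['centre'])).tolist(),round(x['score'],2)) for x in r[:2]])
print(ctrl.sense()['time_s'])
E
python3 a.py
```

```text
pics
{'time_s': np.float64(0.0), 'joints': array([ 1.094,  0.313,  1.498, -0.   ,  1.331, -0.223]), 'dq': array([-0.002,  0.001, -0.   , -0.   , -0.   , -0.   ]), 'tau': array([ 0.0000e+00, -4.1227e+01, -2.5975e+01, -0.0000e+00,  4.0000e-03,
       -0.0000e+00]), 'eef_pos': array([131.706, 507.918, 202.134]), 'ee_rot': array([-0.559,  0.559,  0.432, -0.433]), 'force': array([0.174, 0.492, 0.341]), 'wrist_torque': array([0.029, 0.017, 0.014]), 'grip_width': np.float64(1.002)}
[[ 0.251 -0.001 -0.968]
 [ 0.968 -0.001  0.251]
 [-0.001 -1.     0.   ]] 18.700000000000003
scene case [([604.0, 26.0, 0.0], 0.79)]
scene lid_hinge [([692.0, 39.0, 82.0], 0.78)]
scene lid_pull [([487.0, 3.0, 87.0], 0.8)]
scene catch_stud [([505.0, -86.0, 77.0], 0.38)]
scene marker [([628.0, -38.0, 95.0], 0.86)]
scene vial [([600.0, 97.0, 93.0], 0.66), ([471.0, -318.0, -1.0], 0.29)]
scene pen_tray [([467.0, -318.0, -1.0], 0.89), ([504.0, -87.0, 75.0], 0.68)]
scene vial_tray [([456.0, 301.0, -1.0], 0.86)]
scene amber_bottle [([696.0, 267.0, -1.0], 0.71), ([690.0, 38.0, 80.0], 0.64)]
scene mug [([717.0, -327.0, 3.0], 0.71)]
scene beaker [([797.0, 34.0, 2.0], 0.87)]
side case [([606.0, 26.0, 1.0], 0.89)]
side lid_hinge [([690.0, 39.0, 86.0], 0.77), ([453.0, 307.0, 2.0], 0.49)]
side lid_pull [([486.0, -0.0, 87.0], 0.64), ([604.0, 28.0, 3.0], 0.32)]
side catch_stud [([506.0, -85.0, 76.0], 0.46)]
side marker [([630.0, -44.0, 95.0], 0.58)]
side vial [([597.0, 101.0, 88.0], 0.47)]
side pen_tray [([465.0, -313.0, 1.0], 0.89)]
side vial_tray [([454.0, 306.0, 2.0], 0.78)]
side amber_bottle [([703.0, 263.0, 1.0], 0.86)]
side mug [([711.0, -318.0, 4.0], 0.73), ([450.0, 307.0, 1.0], 0.46)]
side beaker [([604.0, 27.0, -1.0], 0.18)]
1.2
```

```bash
cat > b.py <<'E'
from h import *
for c in ['scene','side']:
    im,d=ctrl.capture(c); save(c+'1',im)
    for n in ['marker','vial','pen_tray','vial_tray','lid','amber_bottle','mug','beaker']:
        r=ctrl.regions_of(c,n)
        if not r: print(c,n,'none');continue
        m=r[0]['mask']; p=cloud(c,d,m)
        if n=='lid': p=p[(abs(p[:,2]-92.5)<3)]
        if n=='marker': p=p[p[:,2]>100]
        if n=='pen_tray' or n=='vial_tray': p=p[(p[:,2]>20)&(p[:,2]<30)]
        if len(p)<5: print(c,n,len(p));continue
        rect=cv2.minAreaRect(p[:,:2].astype(np.float32))
        print(c,n,round(r[0]['score'],2),len(p),'rect',np.round(rect[0]),np.round(rect[1]),round(rect[2],1),'med',np.round(np.median(p,0)),'z',np.round(np.percentile(p[:,2],[2,98])))
E
python3 b.py
```

```text
scene marker 0.87 309 rect [628. -35.] [ 14. 125.] 77.0 med [631. -35. 104.] z [100. 108.]
scene vial 0.78 216 rect [592. 102.] [25. 48.] 72.4 med [606. 100. 123.] z [ 97. 145.]
scene pen_tray 0.57 394 rect [ 471. -316.] [102. 191.] 79.5 med [ 477. -309.   23.] z [20. 27.]
scene vial_tray 0.8 437 rect [453. 308.] [125. 120.] 2.0 med [465. 312.  24.] z [20. 27.]
scene lid 0.85 7254 rect [586.  22.] [219. 259.] 10.5 med [613.  30.  92.] z [90. 95.]
scene amber_bottle 0.67 999 rect [678. 261.] [102.  55.] 15.0 med [713. 266.  76.] z [  6. 116.]
scene mug 0.88 1480 rect [ 712. -335.] [166.  76.] 88.9 med [ 714. -316.   53.] z [ 4. 86.]
scene beaker 0.84 693 rect [789.  22.] [80. 51.] 61.3 med [790.  32.  46.] z [ 3. 71.]
side marker 0.73 198 rect [626. -37.] [ 21. 123.] 77.2 med [625. -34. 106.] z [100. 110.]
side vial 0.73 168 rect [600. 102.] [25. 26.] 82.8 med [599. 104. 123.] z [100. 147.]
side pen_tray none
side vial_tray 0.95 474 rect [453. 307.] [120. 125.] 1.7 med [456. 325.  25.] z [20. 29.]
side lid 0.76 2660 rect [585.  18.] [218. 270.] 10.4 med [595.  49.  94.] z [90. 95.]
side amber_bottle 0.58 918 rect [705. 223.] [ 55. 149.] 9.0 med [695. 284.  67.] z [  8. 117.]
side mug 0.92 786 rect [ 719. -386.] [ 83. 269.] 5.2 med [ 709. -295.   59.] z [ 3. 87.]
side beaker 0.69 523 rect [810. -20.] [ 57. 163.] 11.9 med [795.  46.  50.] z [ 1. 73.]
```

View pics/scene0.png

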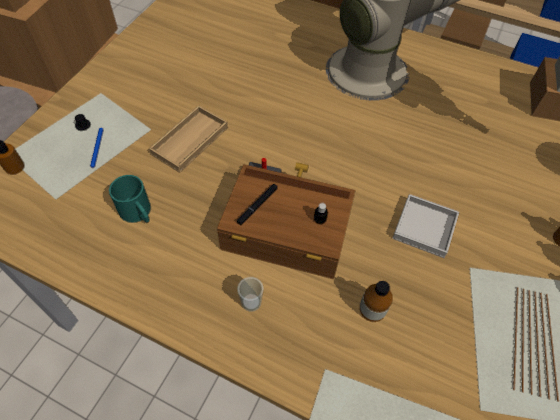

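View pics/side0.png

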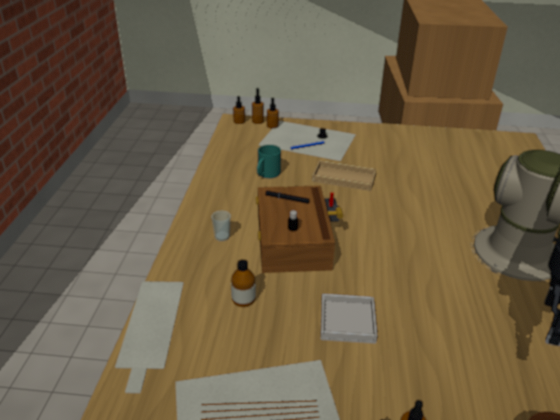

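Emit:
{"op": "drive_tool", "data": {"gripper": [0,0,0,0,0,0,0,0,0,0,0,0,0,0,0,0,0,0,0,0], "offset": [[-0.0138,-0.002,-0.0277],[-0.0138,-0.002,-0.0277],[-0.0138,-0.002,-0.0277],[-0.0138,-0.002,-0.0277],[-0.0138,-0.002,-0.0277],[-0.0138,-0.002,-0.0277],[-0.0138,-0.002,-0.0277],[-0.0138,-0.002,-0.0277],[-0.0138,-0.002,-0.0277],[-0.0138,-0.002,-0.0277],[-0.0138,-0.002,-0.0277],[-0.0138,-0.002,-0.0277],[-0.0138,-0.002,-0.0277],[-0.0138,-0.002,-0.0277],[-0.0138,-0.002,-0.0277],[-0.0138,-0.002,-0.0277],[-0.0138,-0.002,-0.0277],[-0.0138,-0.002,-0.0277],[-0.0138,-0.002,-0.0277],[-0.0138,-0.002,-0.0277]], "turn": [0,0,0,0,0,0,0,0,0,0,0,0,0,0,0,0,0,0,0,0], "force": 30}}

```text
time_s: 3.77
eef_pos: [599.8, 100.7, 242.8]
ee_rot: [0.559, -0.559, -0.433, 0.433]
force: [0.5, 0.6, -0.3]
grip_width: 1.003
```

```bash
cat > go.py <<'E'
from h import *
import sys
def plan(t,s=None):
    s=s or ctrl.sense(); M=Rq(s['ee_rot']); p=np.array(s['eef_pos'])
    print('tcp',np.round(p,1),'yaw',round(np.degrees(np.arctan2(M[1,0],M[0,0])),1),'f',np.round(s['force'],1),'w',round(float(s['grip_width']),3),'t',round(float(s['time_s']),2))
    if t is not None: print('offset mm',np.round(M.T@(np.array(t)-p),1))
if __name__=='__main__': plan([float(a) for a in sys.argv[1:4]] if len(sys.argv)>3 else None)
E
cat > w.py <<'E'
from h import *
from go import plan
import sys
tag=sys.argv[1]; s=ctrl.sense(); plan(None,s)
im,d=ctrl.capture('wrist'); save('w'+tag,im); 
for n in sys.argv[2:]:
    r=ctrl.pinpoint('wrist',n); print(n,[(np.round(toworld('wrist',x['centre'],s)).tolist(),round(x['score'],2)) for x in r[:2]])
    r=ctrl.regions_of('wrist',n)
    if r:
        p=cloud('wrist',d,r[0]['mask'],s); zt=np.percentile(p[:,2],90)
        q=p[p[:,2]>zt-6]; rect=cv2.minAreaRect(q[:,:2].astype(np.float32))
        print('  top',np.round(zt),'rect',np.round(rect[0],1),np.round(rect[1]),round(rect[2],1),round(r[0]['score'],2))
E
python3 w.py 1 vial marker lid_pull catch_stud; python3 go.py 599 101 160
```

```text
tcp [599.8 100.7 242.8] yaw 75.5 f [ 0.5  0.6 -0.3] w 1.003 t 3.77
vial [([602.0, 91.0, 91.0], 0.9)]
  top 144.0 rect [597.4  97.1] [14. 15.] 75.3 0.68
marker [([625.0, -40.0, 92.0], 0.68)]
  top 106.0 rect [603.  -31.4] [13. 80.] 77.8 0.73
lid_pull [([486.0, -0.0, 89.0], 0.63)]
  top 93.0 rect [581.8  20.7] [220. 260.] 10.2 0.74
catch_stud [([504.0, -80.0, 72.0], 0.87)]
  top 92.0 rect [504.8 -82.6] [12. 11.] 88.7 0.83
tcp [598.3 102.7 243. ] yaw 75.5 f [ 0.4 -0.5 -0.7] w 0.998 t 4.22
offset mm [-1.5 83.  -1.1]
```

View pics/w1.png

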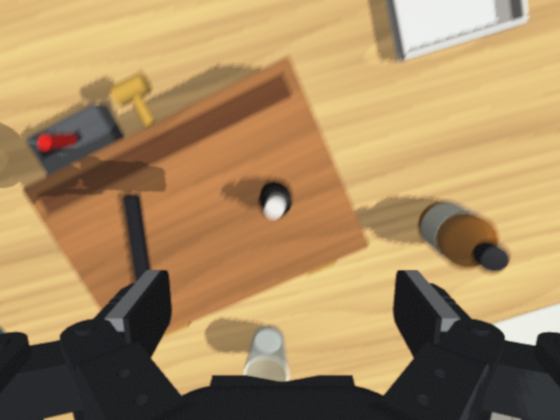

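Emit:
{"op": "drive_tool", "data": {"gripper": [0,0,0,0,0,0,0,0,0,1,1,1,1,1,1,1,1], "offset": [[-0.002,0.018,-0.001],[0,0.018,0],[0,0.018,0],[0,0.018,0],[0,0.018,0],[0,0.018,0],[0,0.018,0],[0,0.019,0],[0,0,0],[0,0,0],[0,0,0],[0,0,0],[0,0,0],[0,0,0],[0,0,0],[0,0,0],[0,0,0]], "turn": [0,0,0,0,0,0,0,0,0,0,0,0,0,0,0,0,0], "force": 25}}

```text
time_s: 5.63
eef_pos: [599.5, 99.7, 98.2]
ee_rot: [-0.559, 0.559, 0.433, -0.432]
force: [0.0, -0.3, 2.1]
grip_width: 0.166
```

```bash
python3 w.py 2; python3 go.py 454 306 220
```

```text
tcp [599.5  99.7  98.2] yaw 75.5 f [ 0.  -0.3  2.1] w 0.166 t 5.63
tcp [599.5  99.7  98.2] yaw 75.5 f [0.5 0.6 4.1] w 0.164 t 5.68
offset mm [ 163.2 -122.   192.6]
```

View pics/w2.png

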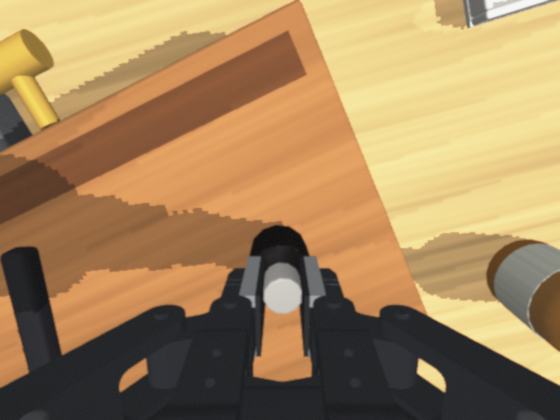

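```bash
cat > v.py <<'E'
from h import *
import sys
tag=sys.argv[1]; x=[int(a) for a in sys.argv[3:7]]
im,d=ctrl.capture(sys.argv[2]); c=im[x[1]:x[3],x[0]:x[2]]
save(tag,cv2.resize(c,None,fx=600/c.shape[1],fy=600/c.shape[1],interpolation=cv2.INTER_CUBIC))
E
python3 v.py s2 side 220 130 380 270
```

```text
(no output)
```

View pics/s2.png

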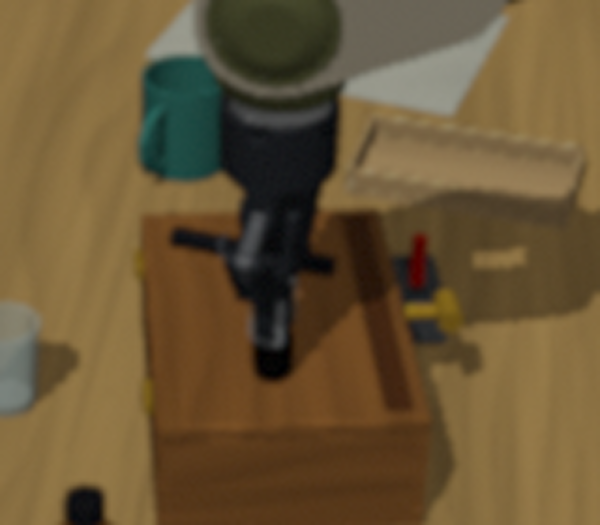

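Emit:
{"op": "drive_tool", "data": {"gripper": [1,1,1,1,1,1], "offset": [[0,-0.01,0],[0,-0.015,0],[0,-0.015,0],[0,-0.01,0],[0,0,0],[0,0,0]], "turn": [0,0,0,0,0,0]}}

```text
time_s: 6.23
eef_pos: [599.2, 99.8, 147.7]
ee_rot: [-0.559, 0.559, 0.433, -0.433]
force: [0.1, 1.0, -0.9]
grip_width: 0.162
```

```bash
python3 v.py s3 side 220 130 380 270; python3 w.py 3; python3 go.py 454 306 220
```

```text
tcp [598.9  99.7 147. ] yaw 75.5 f [ 0.5 -0.5 -0.8] w 0.159 t 6.28
tcp [598.8  99.7 146.7] yaw 75.5 f [-0.4  0.1 -0.7] w 0.168 t 6.33
offset mm [163.3 -73.  192. ]
```

View pics/s3.png

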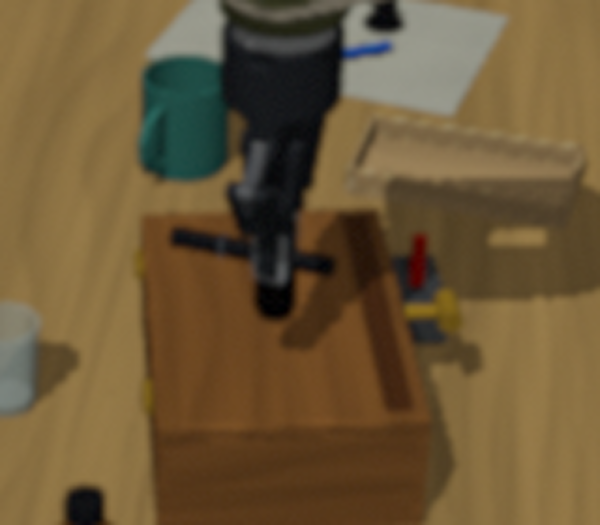

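View pics/w3.png

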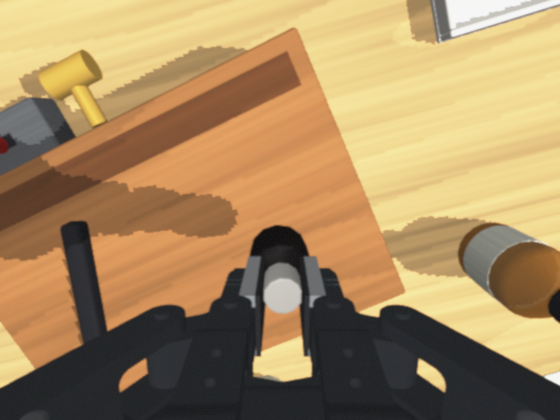

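Emit:
{"op": "drive_tool", "data": {"gripper": [1,1,1,1,1,1,1,1,1,1,1,1,1,1], "offset": [[0.0136,0,0.016],[0.0136,0,0.016],[0.0136,0,0.016],[0.0136,0,0.016],[0.0136,0,0.016],[0.0136,0,0.016],[0.0136,0,0.016],[0.0136,0,0.016],[0.0136,0,0.016],[0.0136,0,0.016],[0.0136,0,0.016],[0.0136,0,0.016],[0,0.02,0],[0,0,0]], "turn": [0,0,0,0,0,0,0,0,0,0,0,0,0,0]}}

```text
time_s: 7.5
eef_pos: [452.1, 305.9, 124.3]
ee_rot: [0.559, -0.558, -0.431, 0.435]
force: [-1.0, -0.1, -1.5]
grip_width: 0.163
```

```bash
python3 w.py 4 vial_tray vial; python3 go.py 454 306 12
```

```text
tcp [452.1 305.9 124.3] yaw 75.6 f [-1.  -0.1 -1.5] w 0.163 t 7.5
vial_tray [([451.0, 309.0, 2.0], 0.63)]
  top 24.0 rect [451. 307.] [120. 120.] 1.7 0.91
vial [([451.0, 304.0, 118.0], 0.79)]
  top 171.0 rect [450.8 306.8] [14. 15.] 75.7 0.66
tcp [455.  305.6 128.2] yaw 75.4 f [-0.1 -0.1 -0.8] w 0.165 t 7.75
offset mm [1.000e-01 1.162e+02 1.100e+00]
```

View pics/w4.png

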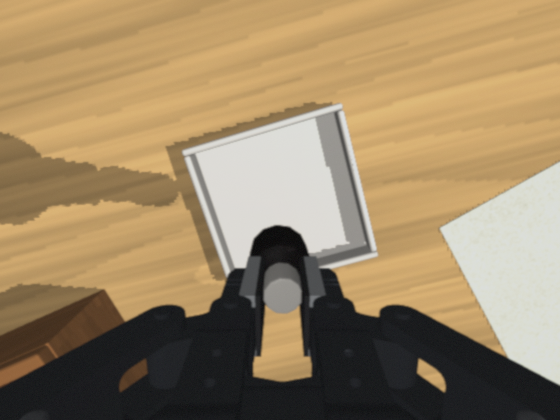

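Emit:
{"op": "drive_tool", "data": {"gripper": [1,1,1,1,1,1,1,1,1,1,1,0.5,0.5,0.5,0.5,0.5,0.5,0.5,0.5,0.5], "offset": [[0,0.018,0],[0,0.018,0],[0,0.018,0],[0,0.018,0],[0,0.016,0],[0,0.014,0],[0,0.008,0],[0,0.005,0],[0,0.002,0],[0,0,0],[0,0,0],[0,0,0],[0,0,0],[0,0,0],[0,0,0],[0,-0.005,0],[0,-0.02,0],[0,-0.035,0],[0,-0.035,0],[0,-0.035,0]], "turn": [0,0,0,0,0,0,0,0,0,0,0,0,0,0,0,0,0,0,0,0]}}

```text
time_s: 9.42
eef_pos: [454.1, 305.8, 142.7]
ee_rot: [0.559, -0.559, -0.433, 0.433]
force: [0.9, 1.1, 0.2]
grip_width: 0.502
```

```bash
python3 w.py 5 vial; python3 go.py 628 -37 200
```

```text
tcp [454.1 305.8 142.7] yaw 75.5 f [0.9 1.1 0.2] w 0.502 t 9.42
vial [([458.0, 303.0, 4.0], 0.88)]
  top 57.0 rect [452.8 304.7] [15. 14.] 77.4 0.74
tcp [455.5 306.5 143.5] yaw 75.5 f [-0.1 -0.1 -1.5] w 0.497 t 9.57
offset mm [-289.   -56.3 -253.4]
```

View pics/w5.png

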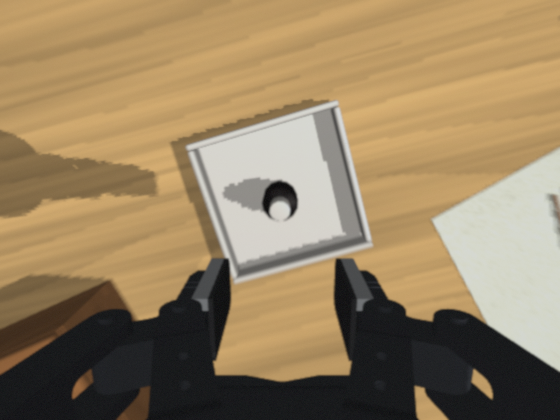

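Emit:
{"op": "drive_tool", "data": {"gripper": [0.3,0.3,0.3,0.3,0.3,0.3,0.3,0.3,0.3,0.3,0.3,0.3,0.3,0.3,0.3,0.3], "offset": [[-0.0206,-0.02,-0.0181],[-0.0206,-0.02,-0.0181],[-0.0206,-0.01,-0.0181],[-0.0206,0,-0.0181],[-0.0206,0,-0.0181],[-0.0206,0,-0.0181],[-0.0206,0,-0.0181],[-0.0206,0,-0.0181],[-0.0206,0,-0.0181],[-0.0206,0,-0.0181],[-0.0206,0,-0.0181],[-0.0206,0,-0.0181],[-0.0206,0,-0.0181],[-0.0206,0,-0.0181],[0,0,0],[0,0,0]], "turn": [-1.5,0,0,0,0,0,0,0,0,0,0,0,0,0,0,0]}}

```text
time_s: 10.9
eef_pos: [635.3, -33.5, 188.9]
ee_rot: [0.555, -0.553, -0.439, 0.44]
force: [0.4, 0.6, -0.4]
grip_width: 0.699
```

```bash
python3 w.py 6 marker catch_stud lid_pull; python3 go.py 628 -37 93
```

```text
tcp [635.3 -33.5 188.9] yaw 76.9 f [ 0.4  0.6 -0.4] w 0.699 t 10.9
marker [([624.0, -37.0, 91.0], 0.83), ([690.0, 41.0, 83.0], 0.48)]
  top 106.0 rect [624.6 -36.6] [ 13. 124.] 77.8 0.86
catch_stud [([505.0, -82.0, 74.0], 0.9)]
  top 92.0 rect [505.  -82.6] [11. 11.] 78.0 0.73
lid_pull []
  top 93.0 rect [594.9  23.3] [194. 260.] 10.3 0.89
tcp [635.4 -31.8 190.9] yaw 77.0 f [ 1.1 -0.6 -0.8] w 0.701 t 11.25
offset mm [-6.7 97.8  6. ]
```

View pics/w6.png

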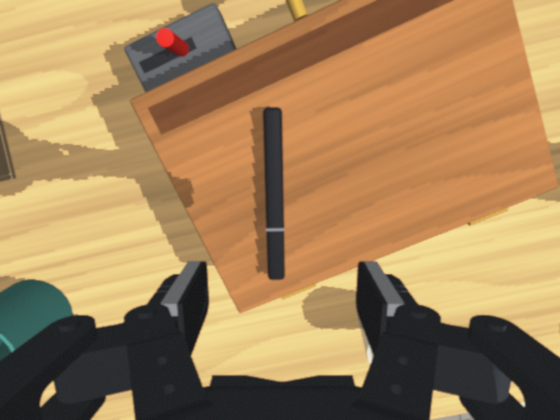

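Emit:
{"op": "drive_tool", "data": {"gripper": [0.3,0.3,0.3,0.3,0.3,0.3,0.3,0.3,1,1,1,1,1,1,1,1,1,1], "offset": [[-0.0067,0.015,0.008],[0,0.018,0],[0,0.018,0],[0,0.018,0],[0,0.015,0],[0,0.01,0],[0,0.004,0],[0,0,0],[0,0,0],[0,0,0],[0,0,0],[0,0,0],[0,0,0],[0,0,0],[0,-0.01,0],[0,-0.025,0],[0,-0.03,0],[0,-0.025,0]], "turn": [-0.8,0,0,0,0,0,0,0,0,0,0,0,0,0,0,0,0,0]}}

```text
time_s: 12.75
eef_pos: [626.4, -37.3, 185.4]
ee_rot: [-0.55, 0.551, 0.444, -0.444]
force: [0.8, 0.1, 0.2]
grip_width: -0.005
```

```bash
python3 w.py 7 marker pen_tray; python3 go.py 468 -316 150
```

```text
tcp [626.4 -37.3 185.4] yaw 77.8 f [0.8 0.1 0.2] w -0.005 t 12.75
marker [([626.0, -39.0, 90.0], 0.63)]
  top 106.0 rect [611.4 -33.8] [13. 96.] 77.7 0.65
pen_tray []
  top 17.0 rect [ 548.2 -281.9] [ 4. 42.] 80.2 0.75
tcp [625.9 -37.2 182.4] yaw 77.8 f [-0.2 -0.6  0. ] w -0.0 t 13.0
offset mm [-305.9   32.5   95.2]
```

View pics/w7.png

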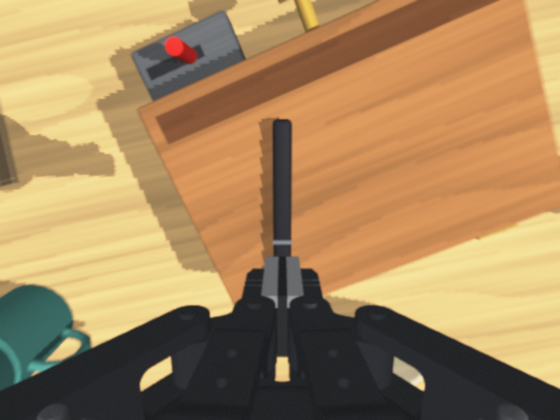

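```bash
cat > t.py <<'E'
from h import *
s=ctrl.sense(); im,d=ctrl.capture('wrist')
P=ctrl.camera_params('wrist'); f=210/np.tan(np.radians(P['fovy'])/2); T=np.array(P['tool_from_camera'])
print(np.round(T,2))
for (u,v) in [(270,257),(275,260),(290,260),(270,270),(290,270),(282,250),(282,275),(282,300),(270,300),(283,200)]:
    z=d[v,u]; print(u,v,z,np.round((T@[(u-P['cx'])*z/f,(v-P['cy'])*z/f,z,1])[:3],1))
E
python3 t.py
```

```text
[[   1.      0.      0.      0.45]
 [  -0.     -0.26    0.97 -170.78]
 [   0.     -0.97   -0.26   66.47]
 [   0.      0.      0.      1.  ]]
270 257 147.55118 [ -4.1 -32.7  11.8]
275 260 143.56218 [ -2.1 -36.7  12.2]
290 260 143.89267 [  3.7 -36.4  12. ]
270 270 135.19443 [ -3.7 -45.5  11.8]
290 270 134.66646 [  3.5 -46.   12. ]
282 250 263.67377 [  0.8  77.3 -26.4]
282 275 131.3715 [  0.6 -49.5  11.6]
282 300 115.48919 [  0.6 -66.2  10.8]
270 300 110.3836 [ -3.  -70.8  13.2]
283 200 255.30177 [ 1.5 78.3  9.7]
```

```bash
cat > t2.py <<'E'
from h import *
s=ctrl.sense(); t=np.array(s['eef_pos']); print(t)
for c in ['side','scene']:
    im,d=ctrl.capture(c); p=cloud(c,d)
    q=p[(np.hypot(p[:,0]-t[0],p[:,1]-t[1])<40)&(p[:,2]>112)]
    print(c,len(q),np.round(np.sort(q[:,2])[:12]))
    for z in range(115,300,10):
        w=q[(q[:,2]>=z)&(q[:,2]<z+10)]
        if len(w): print(z,len(w),np.round(w.mean(0)),np.round(np.ptp(w,0)))
E
python3 t2.py; python3 v.py s7 side 220 100 380 240
```

```text
[625.7534987  -37.17372216 181.80142221]
side 1440 [209. 212. 212. 213. 213. 213. 214. 215. 215. 216. 217. 219.]
205 9 [628. -35. 213.] [19.  6.  6.]
215 19 [625. -31. 221.] [23. 22.  9.]
225 39 [626. -30. 230.] [23. 24. 10.]
235 32 [627. -29. 240.] [23. 19. 10.]
245 17 [623. -30. 249.] [21. 21.  8.]
255 36 [622. -28. 261.] [36. 64.  9.]
265 34 [625. -16. 269.] [37. 69.  9.]
275 33 [617. -26. 281.] [19. 72.  9.]
285 32 [617. -30. 291.] [40. 59.  9.]
295 33 [621. -21. 300.] [41. 45.  9.]
scene 3843 [209. 210. 211. 212. 213. 215. 215. 215. 216. 216. 216. 217.]
205 7 [635. -35. 212.] [ 7. 10.  6.]
215 42 [634. -34. 221.] [15. 30. 10.]
225 46 [635. -33. 230.] [16. 29. 10.]
235 32 [636. -35. 240.] [ 9. 26. 10.]
245 33 [637. -35. 250.] [10. 37. 10.]
255 124 [636. -33. 261.] [28. 66. 10.]
265 99 [635. -36. 269.] [28. 73. 10.]
275 111 [637. -46. 280.] [29. 74. 10.]
285 68 [641. -39. 290.] [28. 64. 10.]
295 75 [642. -32. 300.] [22. 77. 10.]
```

View pics/s7.png

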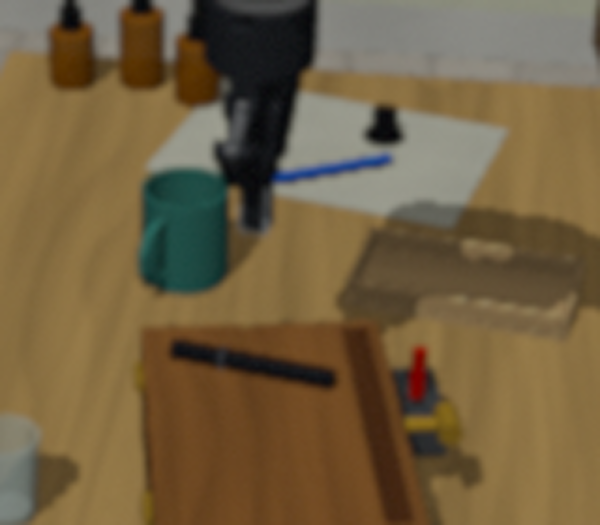

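Emit:
{"op": "drive_tool", "data": {"gripper": [0.3,0.3,0.3,0.3,0.3,0.3,0.3,0.3,0.3,0.3,1,1,1,1,1,1,1,1,1,1], "offset": [[0,0,0],[0,0,0],[0,0.02,0],[0,0.025,0],[0,0.025,0],[0,0.02,0],[0,0.015,0],[0,0.008,0],[0,0.003,0],[0,0,0],[0,0,0],[0,0,0],[0,0,0],[0,0,0],[0,0,0],[0,0,0],[0,0,0],[0,0,0],[0,0,0],[0,0,0]], "turn": [0,0,0,0,0,0,0,0,0,0,0,0,0,0,0,0,0,0,0,0]}}

```text
time_s: 14.87
eef_pos: [626.5, -37.4, 67.5]
ee_rot: [-0.55, 0.551, 0.444, -0.444]
force: [-2.0, -0.3, 5.5]
grip_width: 0.139
```

```bash
python3 go.py
```

```text
tcp [626.5 -37.4  67.5] yaw 77.8 f [-2.  -0.3  5.5] w 0.139 t 14.87
```

Emit:
{"op": "drive_tool", "data": {"gripper": [1,1,1,1,1,1,1], "offset": [[0,-0.01,0],[0,-0.015,0],[0,-0.02,0],[0,-0.02,0],[0,-0.015,0],[0,0,0],[0,0,0]], "turn": [0,0,0,0,0,0,0]}}

```text
time_s: 15.45
eef_pos: [626.3, -37.3, 147.0]
ee_rot: [-0.55, 0.551, 0.444, -0.444]
force: [0.7, 0.3, -1.5]
grip_width: 0.145
```

```bash
python3 w.py 8 marker; python3 go.py 468 -316 125
```

```text
tcp [626.3 -37.3 147. ] yaw 77.8 f [ 0.7  0.3 -1.5] w 0.145 t 15.45
marker [([623.0, -39.0, 171.0], 0.75)]
  top 185.0 rect [616.  -34.5] [ 13. 107.] 77.8 0.73
tcp [625.6 -37.1 145.3] yaw 77.8 f [-0.6  0.2 -0.5] w 0.14 t 15.6
offset mm [-305.9   20.5   94.8]
```

View pics/w8.png

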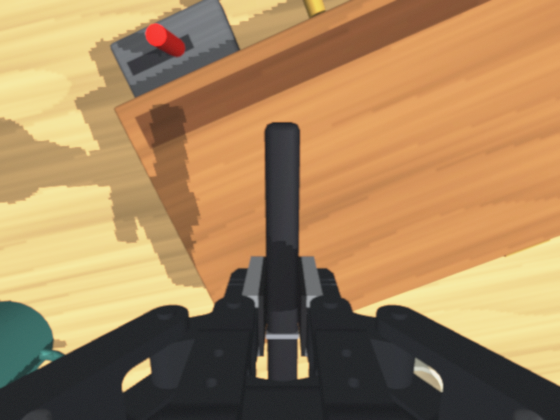

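Emit:
{"op": "drive_tool", "data": {"gripper": [1,1,1,1,1,1,1,1,1,1,1,1,1,1,1,1], "offset": [[-0.0219,0,0.0068],[-0.0219,0,0.0068],[-0.0219,0,0.0068],[-0.0219,0,0.0068],[-0.0219,0,0.0068],[-0.0219,0,0.0068],[-0.0219,0,0.0068],[-0.0219,0,0.0068],[-0.0219,0,0.0068],[-0.0219,0,0.0068],[-0.0219,0,0.0068],[-0.0219,0,0.0068],[-0.0219,0,0.0068],[-0.0219,0,0.0068],[0,0,0],[0,0,0]], "turn": [0,0,0,0,0,0,0,0,0,0,0,0,0,0,-1.7,0]}}

```text
time_s: 16.93
eef_pos: [467.3, -317.3, 145.7]
ee_rot: [0.545, -0.543, -0.452, 0.452]
force: [0.9, 0.5, -0.3]
grip_width: 0.138
```

```bash
python3 w.py 9 marker pen_tray; python3 go.py 468 -316 -18
```

```text
tcp [ 467.3 -317.3  145.7] yaw 79.4 f [ 0.9  0.5 -0.3] w 0.138 t 16.93
marker [([467.0, -318.0, 168.0], 0.82)]
  top 184.0 rect [ 456.9 -314.9] [ 13. 106.] 79.6 0.81
pen_tray []
  top 24.0 rect [ 456.9 -316.3] [100. 170.] 80.1 0.97
tcp [ 468.4 -316.   146.5] yaw 79.5 f [ 0.3 -0.2  0. ] w 0.142 t 17.18
offset mm [-1.000e-01  1.645e+02  4.000e-01]
```

View pics/w9.png

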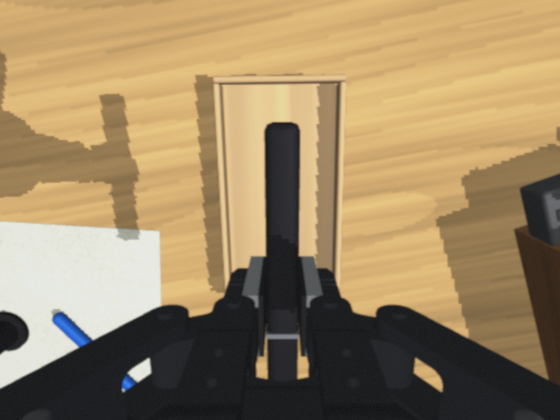

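Emit:
{"op": "drive_tool", "data": {"gripper": [1,1,1,1,1,1,1,1,1,1,1,1,1,1,0.6,0.6,0.6,0.6,0.6,0.6], "offset": [[0,0.02,0],[0,0.025,0],[0,0.025,0],[0,0.025,0],[0,0.022,0],[0,0.018,0],[0,0.013,0],[0,0.008,0],[0,0.004,0],[0,0.002,0],[0,0.001,0],[0,0,0],[0,0,0],[0,0,0],[0,0,0],[0,0,0],[0,0,0],[0,0,0],[0,-0.005,0],[0,-0.015,0]], "turn": [0,0,0,0,0,0,0,0,0,0,0,0,0,0,0,0,0,0,0,0]}}

```text
time_s: 18.85
eef_pos: [467.3, -315.9, 2.5]
ee_rot: [0.545, -0.543, -0.452, 0.452]
force: [-0.2, 0.1, 0.2]
grip_width: 0.402
```

Emit:
{"op": "drive_tool", "data": {"gripper": [0.5,0.5,0.5,0.5,0.5,0.5,0.5,0.5,0.5], "offset": [[0,-0.025,0],[0,-0.03,0],[0,-0.03,0],[0,-0.03,0],[0,-0.03,0],[0,-0.02,0],[0,-0.01,0],[0,0,0],[0,0,0]], "turn": [0,0,0,0,0,0,0,0,0]}}

```text
time_s: 19.6
eef_pos: [467.9, -316.5, 177.9]
ee_rot: [0.544, -0.544, -0.452, 0.452]
force: [-0.3, -0.2, -0.2]
grip_width: 0.502
```

```bash
python3 w.py 10 marker pen_tray; python3 go.py 485 2 170
```

```text
tcp [ 467.9 -316.5  177.9] yaw 79.5 f [-0.3 -0.2 -0.2] w 0.502 t 19.6
marker [([465.0, -319.0, 5.0], 0.87)]
  top 18.0 rect [ 466.5 -316.3] [ 13. 123.] 79.7 0.71
pen_tray [([472.0, -321.0, -3.0], 0.84)]
  top 18.0 rect [ 467.1 -316.4] [ 13. 124.] 79.7 0.7
tcp [ 467.9 -316.4  177.5] yaw 79.5 f [-0.1 -0.4 -0.6] w 0.499 t 19.85
offset mm [316.2   8.   41.4]
```

View pics/w10.png

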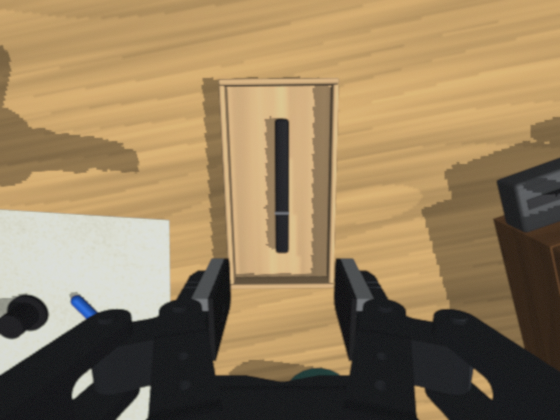

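Emit:
{"op": "drive_tool", "data": {"gripper": [0.3,0.3,0.3,0.3,0.3,0.3,0.3,0.3,0.3,0.3,0.3,0.3,0.3,0.3,0.3,0.3,0.3,0.3,0.3], "offset": [[0.0226,0,0.003],[0.0226,0,0.003],[0.0226,0,0.003],[0.0226,0,0.003],[0.0226,0,0.003],[0.0226,0,0.003],[0.0226,0,0.003],[0.0226,0,0.003],[0.0226,0,0.003],[0.0226,0,0.003],[0.0226,0,0.003],[0.0226,0,0.003],[0.0226,0,0.003],[0.0226,0,0.003],[0,0,0],[0,0,0],[0,0,0],[0,0,0],[0,0,0]], "turn": [0,0,0,0,0,0,0,0,0,0,0,0,0,0,-7,-7,-7,0,0]}}

```text
time_s: 21.43
eef_pos: [484.6, 2.0, 178.3]
ee_rot: [0.454, -0.453, -0.543, 0.543]
force: [-0.6, -0.4, -0.1]
grip_width: 0.701
```

```bash
python3 w.py 11 lid_pull catch_stud lid case; python3 go.py 484 2.5 60; cat > pc.py <<'E'
from h import *
s=ctrl.sense(); im,d=ctrl.capture('wrist'); p=cloud('wrist',d,None,s)
hsv=cv2.cvtColor(im,cv2.COLOR_RGB2HSV)
q=p.reshape(-1,3)
c=im[d>0]
m=(np.hypot(q[:,0]-484,q[:,1]-2)<45)&(q[:,2]>70)&(q[:,2]<102)
q=q[m]; 
xl=(q[:,:2]-[484,2])@np.array([[.984,-.179],[.179,.984]])
f=xl[:,0]<5
q=q[f]; r=cv2.minAreaRect(q[:,:2].astype(np.float32)); print(len(q),r,np.percentile(q[:,2],[2,50,98]))
E
python3 pc.py
```

```text
tcp [484.6   2.  178.3] yaw 100.2 f [-0.6 -0.4 -0.1] w 0.701 t 21.43
lid_pull [([484.0, 2.0, 84.0], 0.78), ([604.0, 24.0, 2.0], 0.66)]
  top 93.0 rect [564.9  17.7] [200. 260.] 10.1 0.93
catch_stud [([504.0, -79.0, 71.0], 0.89)]
  top 92.0 rect [503.8 -82.3] [10. 11.] 7.2 0.73
lid []
  top 93.0 rect [564.9  17.7] [200. 260.] 10.1 0.59
case [([602.0, 23.0, 0.0], 0.84)]
  top 93.0 rect [565.2  17.9] [199. 260.] 10.1 0.65
tcp [484.8   2.  178.7] yaw 100.4 f [-0.7  0.5  0.5] w 0.696 t 21.88
offset mm [  0.6 118.7   0.7]
895 ((480.8646240234375, 2.355374336242676), (16.035144805908203, 27.3980770111084), 9.907361030578613) [87.21063281 93.91178909 95.9830116 ]
```

View pics/w11.png

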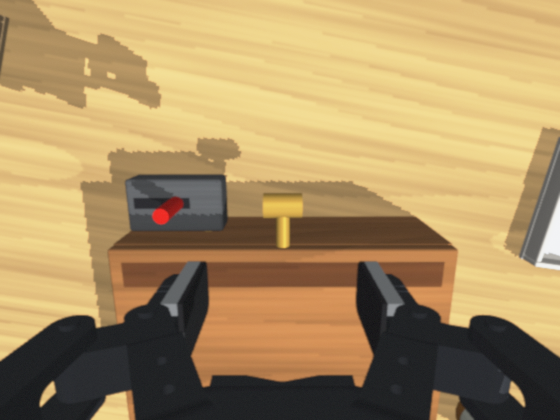

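Emit:
{"op": "drive_tool", "data": {"gripper": [0.3,0.3,0.3,0.3,0.3,0.3,0.3,0.3,0.3,1,1,1,1,1,1,1,1,1], "offset": [[0.0007,0.02,0.0022],[0,0.025,0],[0,0.025,0],[0,0.025,0],[0,0.018,0],[0,0.012,0],[0,0.006,0],[0,0.002,0],[0,0,0],[0,0,0],[0,0,0],[0,0,0],[0,0,0],[0,0,0],[0,0,0],[0,0,0],[0,0,0],[0,0,0]], "turn": [0,0,0,0,0,0,0,0,0,0,0,0,0,0,0,0,0,0], "force": 40}}

```text
time_s: 23.43
eef_pos: [483.0, 2.0, 46.5]
ee_rot: [-0.452, 0.453, 0.544, -0.543]
force: [-0.9, -0.7, 5.9]
grip_width: 0.317
```

```bash
python3 w.py 12
```

```text
tcp [483.    2.   46.5] yaw 100.5 f [-0.9 -0.7  5.9] w 0.317 t 23.43
```

View pics/w12.png

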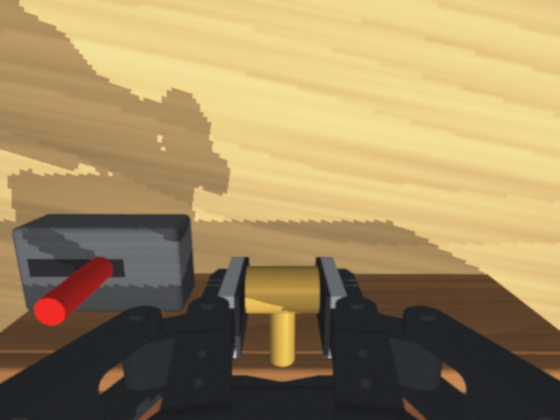

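Emit:
{"op": "drive_tool", "data": {"gripper": [1,1,1,1,1,1], "offset": [[0,-0.002,0],[0,-0.002,0],[0,-0.002,0],[0,-0.001,0],[0,0,0],[0,0,0]], "turn": [0,0,0,0,0,0]}}

```text
time_s: 23.98
eef_pos: [483.2, 2.1, 52.9]
ee_rot: [-0.452, 0.453, 0.544, -0.543]
force: [5.8, -1.6, -3.1]
grip_width: 0.318
```

Emit:
{"op": "drive_tool", "data": {"gripper": [1,1,1,1], "offset": [[0,-0.001,0],[0,-0.001,0],[0,0,0],[0,0,0]], "turn": [0,0,0,0]}}

```text
time_s: 24.32
eef_pos: [483.3, 2.1, 55.0]
ee_rot: [-0.452, 0.453, 0.544, -0.543]
force: [6.7, -2.0, -3.9]
grip_width: 0.317
```

Emit:
{"op": "drive_tool", "data": {"gripper": [1,1,1,1,1], "offset": [[0,-0.001,0],[0,-0.001,0],[0,-0.001,0],[0,0,0],[0,0,0]], "turn": [0,0,0,0,0]}}

```text
time_s: 24.73
eef_pos: [483.6, 2.2, 58.0]
ee_rot: [-0.452, 0.453, 0.544, -0.543]
force: [8.4, -1.0, -4.0]
grip_width: 0.317
```

```bash
python3 w.py 13;python3 v.py s13 side 280 160 380 230
```

```text
tcp [483.6   2.2  58. ] yaw 100.4 f [ 8.4 -1.  -4. ] w 0.317 t 24.73
```

View pics/w13.png

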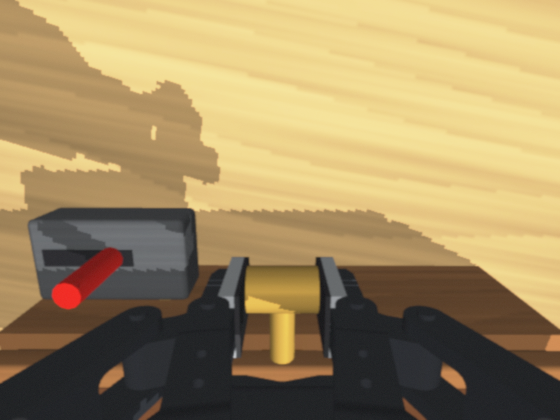

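Emit:
{"op": "drive_tool", "data": {"gripper": [1,1,1,1,1,1], "offset": [[0,-0.005,-0.0008],[0,-0.0048,-0.0009],[0,-0.0053,-0.0008],[0,-0.0052,-0.0008],[0,0,0],[0,0,0]], "turn": [0,0,0,0,0,0]}}

```text
time_s: 25.33
eef_pos: [486.3, 2.7, 78.1]
ee_rot: [-0.452, 0.453, 0.544, -0.543]
force: [5.6, -2.8, -4.6]
grip_width: 0.316
```

```bash
python3 w.py 14 catch_stud;python3 v.py s14 side 240 150 400 270
```

```text
tcp [486.3   2.7  78.1] yaw 100.5 f [ 5.6 -2.8 -4.6] w 0.316 t 25.33
catch_stud [([506.0, -80.0, 74.0], 0.74)]
  top 92.0 rect [504.2 -82.3] [12. 12.] 24.1 0.91
```

View pics/w14.png

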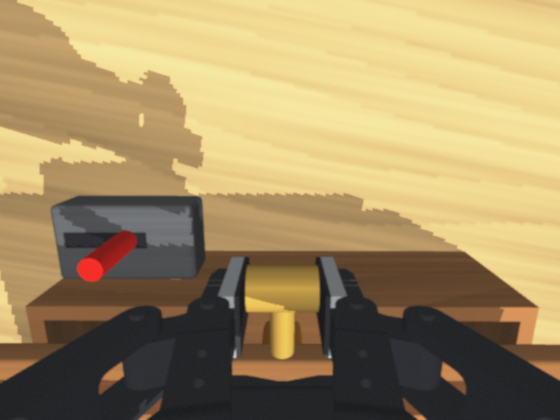

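View pics/s14.png

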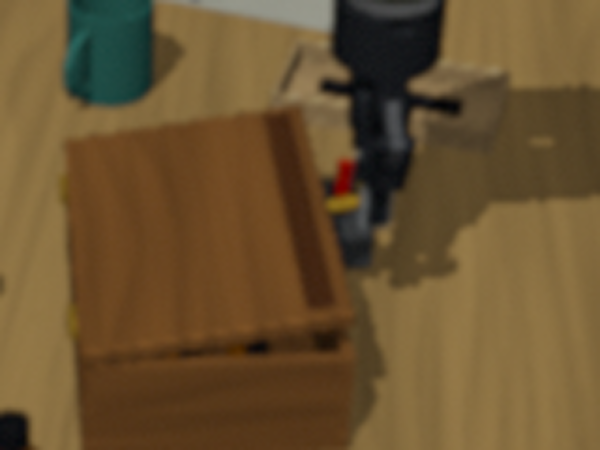

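Emit:
{"op": "drive_tool", "data": {"gripper": [1,1,1,1,1,1,1,1,1,1,1], "offset": [[0,-0.0104,-0.0022],[0,-0.0102,-0.0029],[0,-0.0102,-0.0029],[0,-0.0098,-0.0039],[0,-0.0098,-0.0039],[0,-0.0094,-0.0049],[0,-0.0094,-0.0049],[0,-0.0089,-0.0058],[0,-0.0089,-0.0058],[0,0,0],[0,0,0]], "turn": [0,0,0,0,0,0,0,0,0,0,0]}}

```text
time_s: 26.45
eef_pos: [522.3, 9.3, 164.4]
ee_rot: [0.452, -0.452, -0.543, 0.544]
force: [3.8, -4.7, -4.8]
grip_width: 0.317
```

```bash
python3 w.py 15;python3 v.py s15 side 240 130 400 270
```

```text
tcp [522.3   9.3 164.4] yaw 100.5 f [ 3.8 -4.7 -4.8] w 0.317 t 26.45
```

View pics/w15.png

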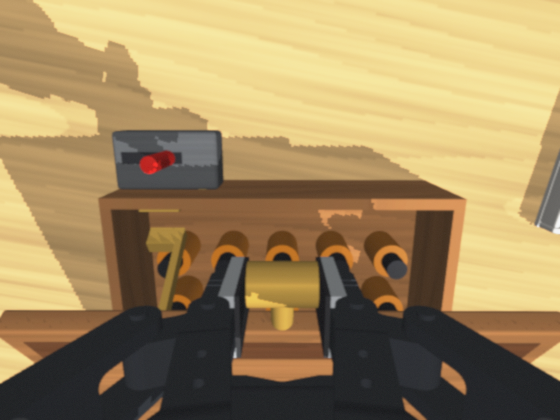

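View pics/s15.png

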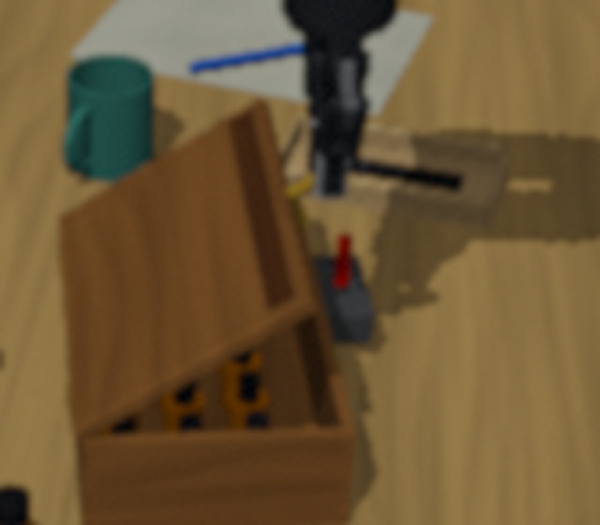

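Emit:
{"op": "drive_tool", "data": {"gripper": [1,1,1,1,1,1,1,1,1,1,1,1], "offset": [[0,-0.0083,-0.0066],[0,-0.0083,-0.0066],[0,-0.0075,-0.0074],[0,-0.0075,-0.0074],[0,-0.0068,-0.0082],[0,-0.0068,-0.0082],[0,-0.0059,-0.0088],[0,-0.0059,-0.0088],[0,0,0],[0,0,0],[0,0,0],[0,0,0]], "turn": [0,0,0,0,0,0,0,0,0,0,0,0]}}

```text
time_s: 27.55
eef_pos: [582.5, 20.3, 220.8]
ee_rot: [0.453, -0.452, -0.543, 0.544]
force: [1.1, -5.2, -5.1]
grip_width: 0.316
```

```bash
python3 w.py 16;python3 v.py s16 side 140 60 400 340; python3 - <<'E'
from h import *
im,d=ctrl.capture('scene'); save('sc16',im)
for n in ['marker','vial','amber_bottle','mug','beaker','lid_pull']:
    r=ctrl.pinpoint('scene',n); print(n,[(np.round(toworld('scene',x['centre'])).tolist(),round(x['score'],2)) for x in r[:1]])
r=ctrl.regions_of('scene','lid')[0]; p=cloud('scene',d,r['mask'])
e=np.array([np.cos(np.radians(10.3)),np.sin(np.radians(10.3))]); X=(p[:,:2]-[602.4,24.7])@e
for side_ in ['scene']:
    print(r['score'],len(p),np.percentile(X,[5,95]),np.percentile(p[:,2],[5,95]))
    m=p[:,2]>105; print(np.arctan(np.polyfit(X[m],p[m,2],1)[0]))
s=ctrl.sense(); print(s['dq'].round(3),s['force'].round(1))
E
```

```text
tcp [582.5  20.3 220.8] yaw 100.4 f [ 1.1 -5.2 -5.1] w 0.316 t 27.55
marker [([468.0, -317.0, 6.0], 0.84)]
vial [([459.0, 308.0, 7.0], 0.48)]
amber_bottle [([697.0, 270.0, 0.0], 0.79)]
mug [([715.0, -326.0, -2.0], 0.82)]
beaker [([794.0, 34.0, 1.0], 0.57)]
lid_pull [([580.0, 20.0, 260.0], 0.59)]
0.77 11546 [-0.80275579 94.72205898] [ 94.08308932 231.78908415]
-0.9526758104223607
[ 0.001  0.     0.001  0.    -0.002  0.002] [ 1.7 -5.  -5.7]
```

View pics/w16.png

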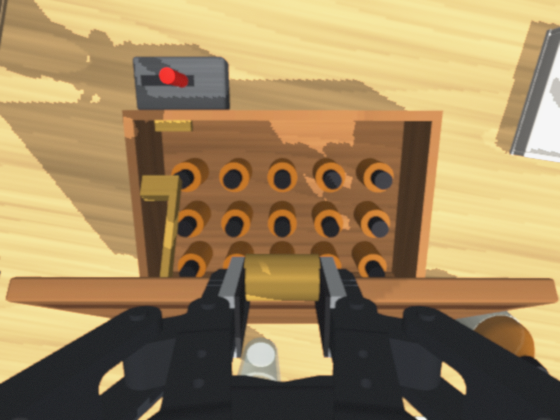

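View pics/s16.png

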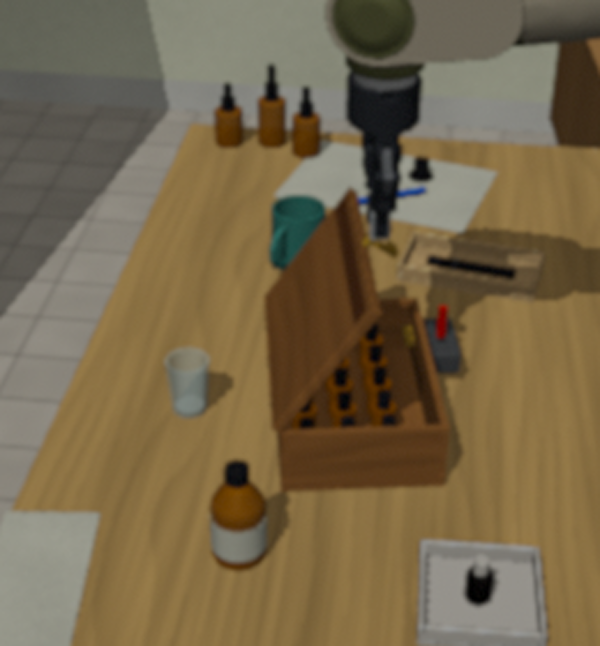

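View pics/sc16.png

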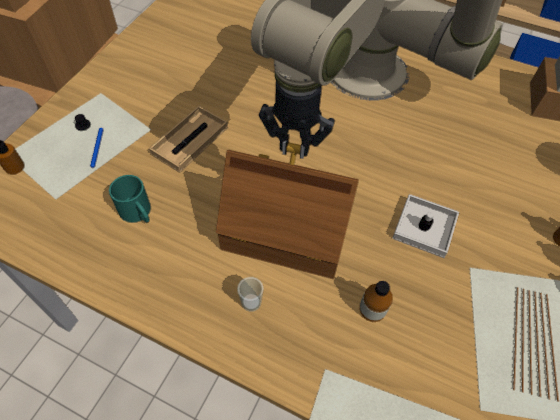

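```bash
python3 -c "
from rig import ctrl
print(ctrl.finish_job()); print(ctrl.sense()['time_s'])"
```

```text
the job is handed in; nothing more can be done
None
the job is handed in; nothing more can be done
```

I finished the job and handed it in at about 28 s of the 72 s allowed. The lid is held by its pull at about 0.95 to 1.0 rad.

**What I did**
- I stood the little black bottle in the white tray and laid the marker in the plywood tray.
- I tugged the lid by its pull with the red stud untouched. It rose past the 7 mm of play, to about 12 mm and then about 30 mm, with the vertical force steady at 4 to 5 N. That showed it was not caught, so I never slid the stud.
- I raised the lid along its arc and kept hold of the pull.

**Last checks**
- **Lid:** the depth fit gave 0.95 rad against the planned 1.0. The arm was at rest, the crossbar was between the pads, and the wrist force was about 7 to 8 N.
- **Marker:** found at about (468, -317) mm, flat in its tray.
- **Little bottle:** upright in its tray, at about (455, 306) mm.
- **Amber bottle, mug and beaker:** each found within about 7 mm of its first reading, which is about the networks' error.

**What failed or disagreed**
- The first marker grasp missed. All three cameras put the real fingertips about 28 mm behind the reported TCP. I allowed for this afterwards, and the grasp point should be within 40 mm of the pull by either reading.
- Because of the same offset, I held the little bottle by its cap rather than its body.

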